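# Open the double-latched ink-bay cover of the office printer

## Robot

A 6-joint arm with a two-finger parallel gripper is mounted at the origin on the work surface. World frame = base frame: x ahead of the robot, y to its left, z up, the work surface at z = 0. Lengths are in m, angles in rad, forces in N, time in s.
With the tool pointing down it reaches from about 0.3 to 0.775 m from the base axis. Payload 14.6 kg.
Tool frame: the origin (TCP) lies on the centre line of the jaws, within the pads' length; the fingertips stand 17 mm ahead of it and the grasp point (between the pads) lies 2 mm behind it; z points along the fingers, y is the line along which they close (so a half turn about z gives the same grasp; the last joint's range is limited). The gripper opens to 85 mm and grips with 20 to 120 N. Pads are 22 mm wide; open, the fingers measure 114 mm over their backs; the gripper's body (76 mm by 85 mm) begins 54 mm behind the grasp point. The pads swing forward as they close: fully open they stand 13 mm farther back than shut.
Start: joints at [1.122, 0.3, 1.521, -0, 1.321, -0.067], TCP at [0.205, 0.51, 0.222] pointing down, gripper open.
Joint ranges: [-3.03, 3.03], [-0.79, 2.21], [0.23, 2.52], [-1.04, 4.18], [0, 3.07], [-2.55, 2.55]. Speed limits (rad/s): [2.22, 2.22, 2.57, 3.14, 3.14, 3.14].

## Interface

Orientations are given as [roll, pitch, yaw] about the fixed x, y, z axes, in that order (R = Rz(yaw) Ry(pitch) Rx(roll)).
In Python, from cell import env gives the robot as it stands.
- The arm moves only by the tool send_rows, never from a script. Its argument "motion" is a list of rows, each an object with "delta_pos": the shift along the tool's x, y, z in cm, a list of three; "yaw": the turn about the tool's z in rad. In form: [{"delta_pos": [x, y, z], "yaw": yaw}, ...]. A call has 1 to 10 rows; each row shifts and turns the commanded pose from where the row before left it, along the tool's axes as they then stand; what a row does not reach is not made up. A row lasts 1/8 s, in which the tool goes at most 62.5 mm and 10.7 degrees, less where a joint would pass 70% of its speed; a pose out of reach is approached as far as the arm can. A call with a gripper value outside its range is refused whole. "jaw" is the finger opening in cm, from 0 to 8.54, set as the call begins (left out, the last holds). The fingers move at their own pace and stop on an object; the grip force is fixed at half the most. Time passes only in rows, so rows that do not move let the fingers close. It gives the time, the measured TCP pose, the force, the opening and the grip force at its end, in the units of the state.
- env.state(): the state, without advancing time (a new reading comes with each control period).
- env.grab_frame(name): name is "scene" or "top"; returns a dict with "image" (400x640x3 uint8, blue, green, red), "mtx" (3x3 intrinsics, pixels), "position" and "rotation" of the camera in the world. Camera axes: x right, y down, z forward; pixel columns grow to the right and rows downward; lengths in m; the calibration is good to about 2 mm. A picture is of the moment at which its call begins. There is no depth.
- env.finish_job(): hands the job in; it is judged then, once.
The state is a dict: "clock": time; "qpos": joint angles; "joint_velocities": joint speeds; "effort": joint torques, N m; "tcp_pos": TCP position; "eef_rot": TCP orientation; "contact_force": force on the tool from outside, world axes, zero at the start; "moment": the same for the moment, N m; "grip_width": finger opening in m; "gripper_force": force on a finger pad.
Only numpy, scipy, OpenCV 4.12 (cv2) and the standard library are available. Lean on these libraries where they do the work, as an engineer would, in place of code of your own. Each camera call takes 0.05 s, during which the arm holds its last target. There are 200 camera calls.

## Task

Open the printer's grey ink-bay cover: slide the red latch all the way away from the cover, raise the cover a little by its orange fin until you feel the hidden second catch stop it, and let go (it stays up). Then reach under the cover's raised front edge, feel for the green catch tab, push it all the way to the printer's left until it stops, and swing the cover wide open so that it stands nearly upright by itself. Be gentle: never strain the cover against a latch or ram the tab into its stop, and leave the other things where they stand.

Things in the scene. Friction and masses are not known exactly. Their poses are not given: they have to be found in the camera images.
- printer: black office printer fixed to the table, 320 (x) x 440 (y) x 130 mm high; origin at the centre of its underside, x points from its front (the side towards the robot) to its back, y to its left, z up. A bay sunk in its top (x -125 to 75, y -122 to 122 mm, floor at z = 60 mm) is covered by the grey cover, except for an open strip at its front, the finger well
- finger_well (a point): fixed point at the mouth of the finger well: middle of the open strip of the bay in front of the closed cover, 45 mm (x) x 244 mm (y), 70 mm deep, level with the printer's top (130 mm above the table)
- cover_hinge (a point): fixed point on the cover's hinge axis, which runs along the printer's y at x = 72, z = 130 mm; the cover (152 x 236 x 12 mm) reaches from here towards the robot, its underside at z = 130 mm when closed
- tab_track (a point): fixed point in the middle of the track of the green tab (x = -69, z = 100 mm in the printer), under the cover's front edge. The tab is a plate 8 mm thick in y, 18 mm deep in x, z from about 78 to 124 mm (4 mm either way). It starts 0 to 60 mm to the right (-y) of here, not measured; 5 mm behind the tab the catch's hook begins. 2.5 N of friction; it stays where left
- tab_stop (a point): the same track, its left end: the tab's end stop lies within 15 mm of here along y, not measured, and is firm: press the tab with no more than 20 N. To reach the tab, lean the closed fingers about 30 degrees, tips towards the back, into the finger well and under the raised front edge, 85 mm to the right (-y) of the track's middle, and sweep to the left (+y)
- latch_knob (a point): centre of the red latch knob, a block 20 x 20 x 30 mm standing on the steel bolt on the printer's top, right of the cover; its top is 175 mm and its foot 145 mm above the table. The bolt lies over the cover's right-hand edge and slides to the printer's -y (right)
- latch (a joint): travel of the red latch in m: near 0 = bolted over the cover, 0.025 = fully drawn to the right (end stop); about 3 N of friction, stays where it is left
- lid_fin (a point): centre of the orange fin on top of the cover, 38 mm long (printer x), 14 mm thick (printer y), 26 mm high, 108 mm from the hinge; it can be pinched from above across its thickness and pivots between the pads
- lid_lip (a point): middle of the cover's front edge at its underside, 152 mm from the hinge; it moves with the cover. Beneath the cover a steel striker, 20 mm wide, hangs in its middle (y = 0), 60 mm deep, from 25 to 49 mm behind this edge: keep a finger that lifts the cover to one side of it
- lid (a joint): angle of the cover in rad: 0 = closed, 1.45 = end stop (nearly upright). The hinge is stiff, so the cover stays at any angle; raising it takes about 7 N at the fin, 5 N at the front edge. With the latch drawn, the second catch stops it somewhere between 0.18 and 0.32 rad, differing from start to start; neither latch should be strained with more than 20 N
- ink_bottle: small blue ink bottle, 42 mm across, 85 mm tall, standing on the printer's left-hand deck; origin at the centre of its underside
- tape_roll: yellow roll of tape, 60 mm across, 24 mm tall, lying flat on the printer's rear right-hand deck; origin at the centre of its underside
- stapler: red and black desk stapler, 130 x 34 x 42 mm, on the table to the right; origin at the centre of its underside
- mug: white mug, 80 mm across, 95 mm tall, on the table to the left; origin at the centre of its underside
- staple_box: cardboard box of staples, 70 x 45 x 30 mm, on the table to the right; origin at the centre of its underside
- calculator: dark desk calculator, 140 x 85 x 16 mm, on the table to the left; origin at the centre of its underside
- stamp_pad: blue stamp pad, 110 x 70 x 20 mm, on the table to the right; origin at the centre of its underside

How it is judged:
On the way, in this order (a step that is already met when the one before it is completed fails the run):
1. the red latch is drawn at least 20 mm while the cover is still down (value of joint latch above 0.02 m and value of joint lid below 0.06 rad), for 0.1 s.
2. the cover is raised until it bears on the second catch (at least 1 N) (value of joint lid between 0.1 and 0.4 rad and contact force between lid_c1 and catch_c1 above 1 N), for 0.05 s.
3. the catch tab is pushed to its stop (within 6 mm) with the cover only slightly raised (value of joint catch above 0.069 m and value of joint lid between 0.08 and 0.4 rad), for 0.1 s.
At the end, for the whole second after the job is handed in: the cover stands open at more than 1.15 rad (of 1.45), at rest by itself, with the red latch still drawn by at least 15 mm (value of joint lid above 1.15 rad and velocity of joint lid between -0.05 and 0.05 rad/s and value of joint latch above 0.015 m); the robot touches nothing.
It fails at once if the cover is strained against the second catch with more than 20 N (contact force between lid_c1 and catch_c1 above 20 N).
It fails at once if the cover is strained against the red latch with more than 20 N (contact force between lid_c0 and latch_c0 above 20 N).
It fails at once if the catch tab is pressed with more than 20 N (contact force between any of the fingers, the arm and catch_c0 above 20 N).
It fails at once if another thing is moved more than 25 mm (distance of any of ink_bottle, tape_roll, stapler, mug, staple_box, calculator, stamp_pad from where it was at the start of the episode above 0.025 m).
It also fails if it takes over 72 s, if anything falls off the work surface, if the arm or the gripper's body presses on something with over 40 N, if the wrist force passes 120 N, or if a joint passes its speed limit or range.

## Working session

There is one attempt and no reset: what is moved stays moved. The work goes in short steps, Python scripts to look and compute and a tool call to move; the robot and the scene stay as the last step left them, time stands still between calls to the robot, and variables do not carry over. Pictures are saved under pics/ and viewed, at most 10 in all, crops included, and the job is handed in when it is done.

Besides the shell and the picture viewer there is one more tool, called after "Emit:" by a JSON object that holds its "fn" and its "kwargs". send_rows: Moves the arm, as the interface text tells. Its arguments: {"type":"object","properties":{"motion":{"type":"array"},"jaw":{"type":"number"}},"required":["motion"]}

```bash
ls; mkdir -p pics
python3 - <<'E'
from cell import env
import cv2,numpy as np
for n in("scene","top"):
    f=env.grab_frame(n);cv2.imwrite(f"pics/{n}0.png",f["image"]);np.savez(f"pics/{n}0.npz",**f)
    print(n,f["mtx"].tolist(),f["position"],f["rotation"].tolist())
s=env.state();print({k:np.round(v,3).tolist() for k,v in s.items()})
E
```

```text
pics
scene [[485.72394532980786, 0.0, 320.61566538219296], [0.0, 485.72394532980786, 204.55240805185628], [0.0, 0.0, 1.0]] [1.40302864 0.764631   1.07270347] [-2.2674740342943993, -0.001091963726437939, 2.2856332434834146]
top [[486.25961893602886, 0.0, 328.7401932307766], [0.0, 486.25961893602886, 195.2575313746899], [0.0, 0.0, 1.0]] [0.29085928 0.02376349 1.59029215] [-2.960259012997774, 3.237015527779441e-05, -1.5597296147401167]
{'clock': 0.1, 'qpos': [1.122, 0.3, 1.522, 0.0, 1.321, -0.067], 'joint_velocities': [0.0, -0.001, 0.0, -0.0, 0.002, 0.002], 'effort': [0.0, -54.438, -36.237, 0.0, 0.003, -0.0], 'tcp_pos': [0.205, 0.51, 0.221], 'eef_rot': [-3.141, -0.0, 2.76], 'contact_force': [0.822, 0.816, 0.522], 'moment': [0.021, 0.004, -0.017], 'gripper_force': 0.0, 'grip_width': 0.085}
```

View images.

View pics/scene0.png

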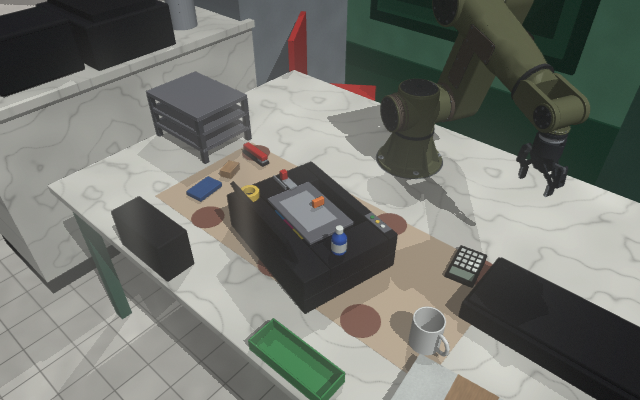

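View pics/top0.png

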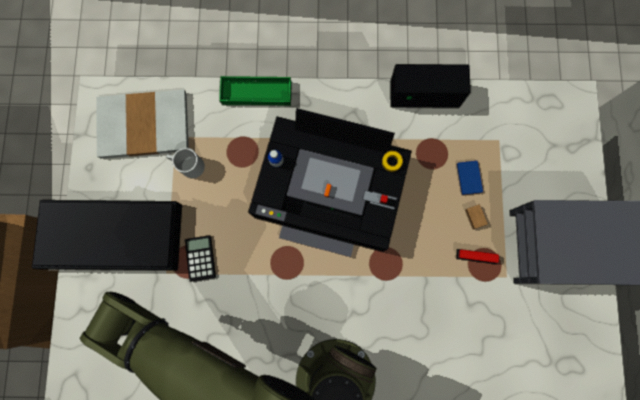

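```bash
cat > h.py <<'E'
import numpy as np,cv2
from scipy.spatial.transform import Rotation as R
def cam(n,tag="0"): return dict(np.load(f"pics/{n}{tag}.npz"))
def ray(f,uv):
    d=np.linalg.inv(f["mtx"])@np.array([uv[0],uv[1],1.]); Rm=R.from_euler("xyz",f["rotation"]).as_matrix() if f["rotation"].size==3 else f["rotation"]
    d=Rm@d; return f["position"],d/np.linalg.norm(d)
def plane(f,uv,z):
    p,d=ray(f,uv); return p+d*(z-p[2])/d[2]
def proj(f,P):
    Rm=R.from_euler("xyz",f["rotation"]).as_matrix(); c=(np.atleast_2d(P)-f["position"])@Rm; q=c@f["mtx"].T; return q[:,:2]/q[:,2:]
def tri(a,b):
    (p,d),(q,e)=a,b; t=np.linalg.lstsq(np.c_[d,-e],q-p,rcond=None)[0]; x,y=p+d*t[0],q+e*t[1]; return (x+y)/2,np.linalg.norm(x-y)
E
python3 - <<'E'
from h import *
t=cam("top");s=cam("scene")
def blobs(im,lo,hi):
    h=cv2.cvtColor(im,cv2.COLOR_BGR2HSV);m=cv2.inRange(h,lo,hi)
    n,_,st,c=cv2.connectedComponentsWithStats(m);return [(st[i].tolist(),c[i].round(1).tolist()) for i in range(1,n) if st[i,4]>15]
for nm,lo,hi in(("red",(0,150,90),(5,255,255)),("red2",(174,150,90),(180,255,255)),("or",(7,160,120),(16,255,255)),("yel",(20,150,100),(32,255,255)),("blue",(105,120,60),(125,255,255))):
    for k,f in(("t",t),("s",s)): print(nm,k,blobs(f["image"],lo,hi))
a=cv2.resize(t["image"][100:260,240:420],None,fx=4.4,fy=3.7*1.189,interpolation=cv2.INTER_CUBIC)
a=cv2.convertScaleAbs(a,alpha=1.6,beta=15)[:600,:800]
cv2.imwrite("pics/tc.png",cv2.resize(t["image"][100:250,240:420],None,fx=4,fy=4,interpolation=cv2.INTER_CUBIC)*1)
cv2.imwrite("pics/tc.png",cv2.convertScaleAbs(cv2.imread("pics/tc.png"),alpha=1.8,beta=20))
E
```

```text
red t [([380, 195, 8, 7, 45], [383.7, 198.0]), ([459, 249, 41, 14, 356], [479.1, 255.4])]
red s [([288, 12, 18, 38, 188], [296.6, 27.5]), ([333, 84, 42, 16, 320], [359.9, 89.6]), ([251, 146, 16, 12, 73], [258.1, 151.5]), ([281, 170, 6, 4, 19], [283.4, 171.3])]
red2 t []
red2 s []
or t [([324, 184, 7, 12, 55], [327.3, 189.7])]
or s [([313, 197, 11, 6, 30], [317.7, 199.2])]
yel t [([382, 151, 21, 20, 239], [392.0, 160.4])]
yel s []
blue t [([268, 151, 14, 13, 89], [274.7, 158.2]), ([457, 161, 26, 33, 654], [469.5, 177.3])]
blue s [([188, 177, 32, 21, 237], [204.1, 186.4]), ([332, 233, 15, 12, 139], [339.0, 238.7]), ([334, 252, 11, 4, 16], [338.9, 253.6])]
```

View pics/tc.png

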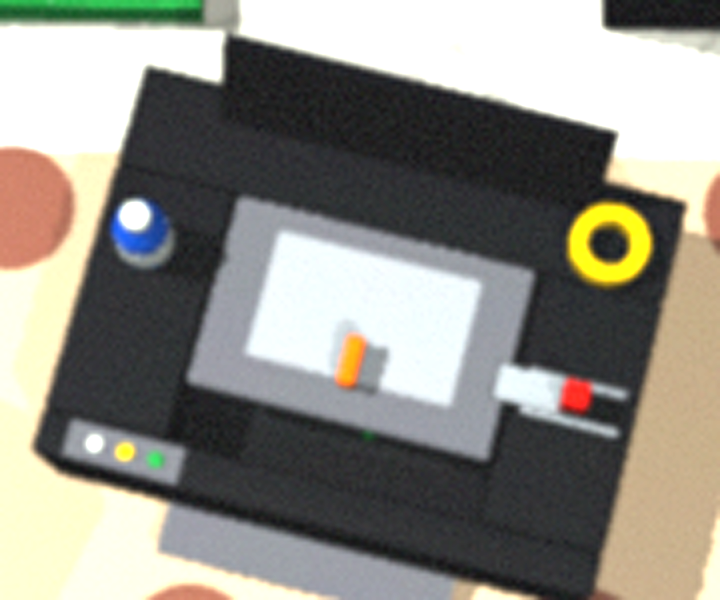

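```bash
cat >> h.py <<'E'
def fit():
    t=cam("top")
    C=np.array([[238,197],[533,270],[490,462],[190,382]])/4+[240,100]-.4
    W=np.array([plane(t,c,.142)[:2] for c in C])
    P=np.array([[72,118],[72,-118],[-80,-118],[-80,118]])/1000
    pc,wc=P.mean(0),W.mean(0); H=(P-pc).T@(W-wc); U,S,V=np.linalg.svd(H); Rm=(U@V).T
    return Rm,wc-Rm@pc,W,P
E
python3 - <<'E'
from h import *
t=cam("top");s=cam("scene")
Rm,o,W,P=fit()
print("yaw",np.arctan2(Rm[1,0],Rm[0,0]),"o",o,"res mm",((W-(P@Rm.T+o))*1000).round(1).tolist())
inv=lambda w:((np.asarray(w)[:2]-o)@Rm*1000).round(1)
for n,uv,z in(("knob",(383.7,198),.172),("fin",(327.3,189.7),.163),("tab?",(331.6,208.1),.124),("bottle",(274.7,157),.08+.13),("tape",(392,160.4),.154)):
    w=plane(t,uv,z);print(n,w.round(4),inv(w))
for n,a,b in(("knob",(383.7,198),(283.4,172.5)),("fin",(327.3,189.7),(317.7,200.5))):
    w,e=tri(ray(t,a),ray(s,b));print(n,w.round(4),inv(w),e.round(4))
# printer top corners
for n,c in(("BL",(40,450)),("BR",(590,595)),("TR",(683,203)),("TL",(150,68))):
    w=plane(t,np.array(c)/4+[240,100]-.4,.13);print(n,w.round(4),inv(w))
print("scene proj of printer corners",proj(s,[[*(Rm@[x,y]+o),.142] for x,y in P]).round(1).tolist())
E
```

```text
yaw -0.23872416613482408 o [0.60353671 0.02182732] res mm [[-0.6, 0.2], [-0.1, 2.6], [-1.0, -0.3], [1.8, -2.6]]
knob [ 0.5444 -0.1362  0.172 ] [ -20.1 -167.5]
fin [0.5694 0.0312 0.163 ] [-35.4   1. ]
tab? [0.5199 0.0176 0.124 ] [-80.2 -23.9]
bottle [0.6561 0.1861 0.21  ] [ 12.2 172. ]
tape [ 0.6641 -0.1646  0.154 ] [ 103.  -166.8]
knob [ 0.5445 -0.1358  0.1682] [ -20.1 -167.2] 0.002
fin [0.5699 0.0313 0.1598] [-34.9   1.3] 0.0002
BL [0.504  0.2663 0.13  ] [-154.5  214. ]
BR [ 0.399  -0.1497  0.13  ] [-158.2 -215. ]
TR [ 0.7032 -0.2251  0.13  ] [ 155.2 -216.4]
TL [0.8084 0.192  0.13  ] [158.8 213.8]
scene proj of printer corners [[310.3, 242.0], [266.3, 197.6], [307.7, 180.1], [353.9, 220.6]]
```

The top view shows the cover corners, red knob at (383.7,198), orange fin at (327,190), and a green speck of the tab at about (332,208). With the tool yawed to the printer, tool x = −printer x and tool y = +printer y. First I'll travel to the latch.

Emit:
{"fn": "send_rows", "kwargs": {"motion": [{"delta_pos": [0,0,-4],"yaw": -0.143},{"delta_pos": [-3,-3.4,-4],"yaw": 0},{"delta_pos": [-4,-4.3,0],"yaw": 0},{"delta_pos": [-4,-4.3,0],"yaw": 0},{"delta_pos": [-4,-4.3,0],"yaw": 0},{"delta_pos": [-4,-4.3,0],"yaw": 0},{"delta_pos": [-4,-4.3,0],"yaw": 0},{"delta_pos": [-4,-4.3,0],"yaw": 0},{"delta_pos": [-4,-4.3,0],"yaw": 0},{"delta_pos": [-4,-4.3,0],"yaw": 0}], "jaw": 0}}

```text
clock: 1.35
tcp_pos: [0.4561, 0.0584, 0.3017]
eef_rot: [3.142, -0.0, 2.903]
contact_force: [-0.1, 0.7, -0.3]
grip_width: 0.0001
gripper_force: 0.0
```

```bash
cat >> h.py <<'E'
def st():
    from cell import env
    s=env.state(); Rm,o,_,_=fit(); p=np.array(s["tcp_pos"]); pp=np.r_[(p[:2]-o)@Rm,p[2]]*1000
    f=np.array(s["contact_force"]); fp=np.r_[f[:2]@Rm,f[2]]
    print("t",round(s["clock"],2),"p",pp.round(1),"F",fp.round(1),"rot",np.round(s["eef_rot"],3),"w",round(s["grip_width"],4),"g",np.round(s["gripper_force"],1),"q",np.round(s["qpos"],2))
if __name__=="__main__": st()
E
python3 h.py
```

```text
t 1.35 p [-151.9    0.7  301.7] F [-0.2  0.7 -0.3] rot [ 3.142 -0.     2.903] w 0.0001 g 0.0 q [ 0.05  0.04  1.64  0.    1.46 -1.28]
```

Emit:
{"fn": "send_rows", "kwargs": {"motion": [{"delta_pos": [-4.4,-4.5,0],"yaw": 0},{"delta_pos": [-4.4,-4.5,0],"yaw": 0},{"delta_pos": [-4.4,-4.6,3],"yaw": 0},{"delta_pos": [0,0,5],"yaw": 0},{"delta_pos": [0,0,3.5],"yaw": 0},{"delta_pos": [0,0,1.5],"yaw": 0},{"delta_pos": [0,0,0.3],"yaw": 0}]}}

```text
clock: 2.22
tcp_pos: [0.5477, -0.096, 0.1721]
eef_rot: [-3.142, -0.0, 2.903]
contact_force: [0.7, 0.4, 0.5]
grip_width: 0.0005
gripper_force: 0.0
```

```bash
python3 h.py
python3 - <<'E'
from cell import env
import cv2
a=env.grab_frame("scene")["image"][130:270,200:380];b=env.grab_frame("top")["image"][130:250,260:420]
a=cv2.resize(a,None,fx=3.1,fy=3.1);b=cv2.resize(b,None,fx=2.5,fy=2.5)
import numpy as np
c=np.zeros((300,800,3),np.uint8);a=cv2.resize(a,(400,300));c[:,:400]=a;c[:,400:]=cv2.resize(b,(400,300))
cv2.imwrite("pics/c1.png",cv2.convertScaleAbs(c,alpha=1.7,beta=15))
E
```

```text
t 2.23 p [ -26.4 -127.7  172.1] F [0.6 0.5 0.5] rot [-3.142 -0.     2.903] w 0.0005 g 0.0 q [-0.24  0.36  1.56 -0.    1.22 -1.57]
```

View pics/c1.png

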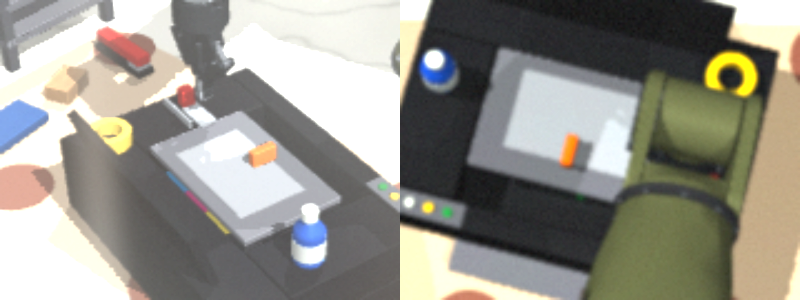

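The fingers stand beside the knob, on the cover side. I'll push in steps.

Emit:
{"fn": "send_rows", "kwargs": {"motion": [{"delta_pos": [-0.6,0,0.3],"yaw": 0},{"delta_pos": [0,-1,0],"yaw": 0},{"delta_pos": [0,-0.7,0],"yaw": 0},{"delta_pos": [0,-0.5,0],"yaw": 0},{"delta_pos": [0,-0.5,0],"yaw": 0},{"delta_pos": [0,-0.5,0],"yaw": 0},{"delta_pos": [0,0,0],"yaw": 0}]}}

```text
clock: 3.2
tcp_pos: [0.5458, -0.1289, 0.1691]
eef_rot: [-3.142, -0.0, 2.902]
contact_force: [-0.5, 0.4, -0.2]
grip_width: -0.0002
gripper_force: 0.0
```

```bash
python3 h.py
```

```text
t 3.2 p [ -20.4 -160.1  169.1] F [-0.6  0.3 -0.2] rot [-3.142 -0.     2.902] w -0.0002 g 0.0 q [-0.3   0.37  1.55 -0.    1.22 -1.63]
```

Emit:
{"fn": "send_rows", "kwargs": {"motion": [{"delta_pos": [0,-0.3,0],"yaw": 0},{"delta_pos": [0,-0.3,0],"yaw": 0}]}}

```text
clock: 3.45
tcp_pos: [0.5445, -0.1345, 0.1691]
eef_rot: [-3.142, 0.0, 2.903]
contact_force: [-0.2, -0.1, 0.6]
grip_width: -0.0002
gripper_force: 0.0
```

Emit:
{"fn": "send_rows", "kwargs": {"motion": [{"delta_pos": [0,-0.2,0],"yaw": 0},{"delta_pos": [0,-0.2,0],"yaw": 0}]}}

```text
clock: 3.7
tcp_pos: [0.5435, -0.1385, 0.1691]
eef_rot: [-3.142, -0.0, 2.903]
contact_force: [0.7, 0.6, 0.3]
grip_width: -0.0001
gripper_force: 0.0
```

```bash
python3 h.py
```

```text
t 3.7 p [ -20.4 -169.9  169.1] F [0.6 0.8 0.3] rot [-3.142 -0.     2.903] w -0.0001 g 0.0 q [-0.31  0.37  1.55 -0.    1.22 -1.65]
```

```bash
cat >> h.py <<'E'
def crop(name,s,t):
    from cell import env
    a=env.grab_frame("scene")["image"][s[1]:s[1]+s[3],s[0]:s[0]+s[2]];b=env.grab_frame("top")["image"][t[1]:t[1]+t[3],t[0]:t[0]+t[2]]
    c=np.hstack([cv2.resize(a,(400,300),interpolation=cv2.INTER_CUBIC),cv2.resize(b,(400,300),interpolation=cv2.INTER_CUBIC)])
    cv2.imwrite(f"pics/{name}.png",cv2.convertScaleAbs(c,alpha=1.7,beta=15))
E
python3 -c "
from h import *
crop('c2',(250,140,80,60),(340,160,80,60))"
```

```text
(no output)
```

View pics/c2.png

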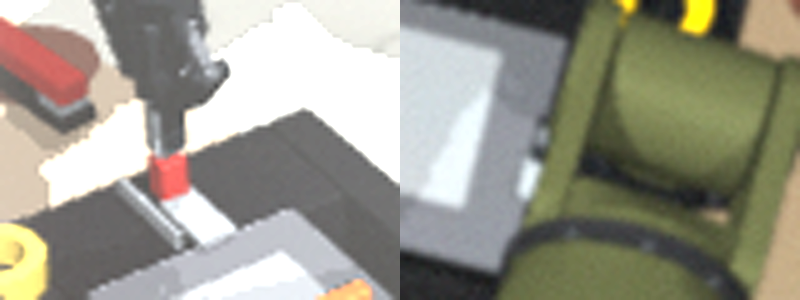

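Run:
```python
from h import *
from cell import env
Rm,o,_,_=fit()
s=env.grab_frame("scene");np.savez("pics/scene2.npz",**s)
P=lambda x,y,z:np.r_[Rm@[x/1e3,y/1e3]+o,z/1e3]
for p in((-20,-170,152),(-20,-167,160),(-20,-167,175),(-20,-167,145),(-20,-192,160)): print(p,proj(s,P(*p)).round(1))
for f in(cam("scene"),s):
    h=cv2.cvtColor(f["image"],cv2.COLOR_BGR2HSV);m=cv2.inRange(h,(0,110,60),(8,255,255))|cv2.inRange(h,(172,110,60),(180,255,255));m[:160]=0;m[190:]=0;m[:,:270]=0;m[:,300:]=0
    y,x=np.nonzero(m);print(x.mean(),y.mean(),len(x),x.min(),x.max(),y.min(),y.max())
```

```text
(-20, -170, 152) [[282.8 176.2]]
(-20, -167, 160) [[283.2 174.6]]
(-20, -167, 175) [[283.  170.7]]
(-20, -167, 145) [[283.4 178.4]]
(-20, -192, 160) [[279.1 170.8]]
283.6727272727273 174.05454545454546 55 280 287 169 179
283.4237288135593 174.8135593220339 59 280 287 171 179
```

Run:
```python
from h import *
a=cam("scene")["image"].astype(int);b=cam("scene","2")["image"].astype(int)
d=np.abs(a-b).max(2)
for r in range(160,190): print(r,' '.join('%3d'%v for v in d[r,272:300]), '|', ' '.join('%3d'%v for v in b[r,276:292].max(1)))
```

```text
160  57  59  57  60   5   2  53 104 122 129 130 130 130 129 140 149 148 148 149  89   4   4   6   5   5   4   5   5 | 175 181 128  76  59  52  51  51  51  53  50  50  53  52  52 110
161  58   4   1   2   5   2  40 104 129 130 130 130 128 130 131 134  86  83   6   2   5   6   5   4   5   6   5   5 | 185 183 141  76  52  50  50  51  52  51  51  52 108 116 194 201
162  58   3   4   3   4   3  40 106 109 121 128 128 130 131 131   9   1   1   4   4   6   6   4   6   4   5   6   5 | 185 183 141  76  74  60  52  52  51  50  51 173 183 187 198 203
163   4   4   5   4   4   3  21  98  97  93 122 130 130 128 129   6   5   5   4   4   4   4   5   5   4   5   5   5 | 184 184 160  83  86  91  59  51  52  53  52 176 186 186 186 190
164   4   4   4   3   4   4  18  96  97  93 122 132 128 129 129   4   5   5   5   3   4   5   5   5   5   6   6   3 | 184 184 162  84  86  92  58  50  53  52  52 177 186 186 186 185
165   4   3   4   4   4   3  20  98  98  91 125 130 130 127 125   4   5   5   4   5   4   4   4   3   5   5   5   4 | 184 184 161  82  84  92  57  51  51  55  57 177 186 186 186 186
166   5 
[... 3659 characters left out ...]
   7   8   5   7   2   2   1   4   1   2   4   4   3   5   4   5   3   4   2   3   2   2 |  53  53  52  49  52  55  80  84 102 136 102  88 137 158 157 159
187   3   5   4   5   4   6   6   5   8   6   4   1   1   1   1   5   2   1   5   4   3   3   3   1   2   1   2   1 |  54  49  50  51  50  51  57  80  84 105  72  56  85 136 159 158
188   5   6   4   4   6   4   4   6   7   5   7   5   3   2   1   6   6   2   4   2   3   3   2   1   2   1   1   1 |  52  51  50  50  51  51  50  58  80 104  84  52  53  86 143 132
189   7   6   5   6   7  10   8   6   5   5   6   6   5   1   3   7   4   1   1   3   1   1   3   2   3   3   2   2 |  51  48  50  50  50  52  50  52  57 101  72  48  57  95  91 113
```

The finger silhouette ends at row ~171, above the knob, which has not moved. So the tip sits about 26 mm higher than I assumed. I'll back off and lower by feel.

Emit:
{"fn": "send_rows", "kwargs": {"motion": [{"delta_pos": [0,1.5,-0.5],"yaw": 0},{"delta_pos": [0,1.5,0],"yaw": 0},{"delta_pos": [0,1.0,0.5],"yaw": 0},{"delta_pos": [0,0,0.5],"yaw": 0},{"delta_pos": [0,0,0.5],"yaw": 0}]}}

```text
clock: 4.47
tcp_pos: [0.5529, -0.0995, 0.1585]
eef_rot: [-3.141, -0.001, 2.903]
contact_force: [0.1, -0.1, 0.5]
grip_width: 0.0002
gripper_force: 0.0
```

```bash
python3 h.py
```

```text
t 4.47 p [ -20.5 -129.9  158.5] F [ 0.1 -0.1  0.5] rot [-3.141e+00 -1.000e-03  2.903e+00] w 0.0002 g 0.0 q [-0.24  0.38  1.56 -0.    1.2  -1.58]
```

Emit:
{"fn": "send_rows", "kwargs": {"motion": [{"delta_pos": [0,0,0.4],"yaw": 0},{"delta_pos": [0,0,0.4],"yaw": 0},{"delta_pos": [0,0,0],"yaw": 0}]}}

```text
clock: 4.85
tcp_pos: [0.5529, -0.0996, 0.1508]
eef_rot: [3.142, -0.001, 2.902]
contact_force: [-0.2, 0.2, 0.7]
grip_width: -0.0005
gripper_force: 0.0
```

Run:
```python
from h import *
from cell import env
st()
Rm,o,_,_=fit()
s=env.grab_frame("scene");np.savez("pics/scene3.npz",**s)
t=env.grab_frame("top");np.savez("pics/top3.npz",**t)
d=np.abs(cam("scene")["image"].astype(int)-s["image"].astype(int)).max(2)
for r in range(165,192): print(r,' '.join('%3d'%v for v in d[r,276:306]))
P=lambda x,y,z:np.r_[Rm@[x/1e3,y/1e3]+o,z/1e3]
for z in(135,145,155,165): print(z,proj(s,P(-20,-130,z)).round(1))
```

```text
t 4.85 p [ -20.5 -130.   150.8] F [-0.3  0.2  0.7] rot [ 3.142e+00 -1.000e-03  2.902e+00] w -0.0005 g 0.0 q [-0.24  0.39  1.57  0.    1.18 -1.58]
165  58  59  59  58  58  71 119 131 130 129 132 128 126 128 130 128 131 121  93 112 128 130 111  77  12   8  13   7   8   8
166  57  57  58   5   1   2  61 101 129 129 128 129 126 126 127 129 131 126 120 127 126  62  53  11  27  16   6  10  10  10
167  59  59  59   1   5   5   2   1  98 131 132 127 125 125 126 129 130 131 130  71  32   9   8  15  14   6  13   8   9   9
168  58  58  58   2   5   4   4   4  96 129 131 130 126 125 129 130  73  66  34  16  13   7  10   7   8  13   7   8   9   7
169  57   4   3   4   4   6   1  20  80 111 128 129 131 125  77  33  19  15  12  12  14  11   9  11  12   9   8   6   8   7
170   4   4   4   4  19  59  53  52  70 117 116  70  68  30  19  13  13  16  13  14  16  13  13  10   8   6   8   8   6   9
171   1   4   5   1  42  55  54  56  56  79  91  30  16  12  14  12  13  11  12  13  12  12  11  10   7   7   9   8   9   8
172   6   3   4   1   6  40  56  56  68  83  88  35  14  12   9  12  12  10  13  11  1
[... 1773 characters left out ...]

187   6   4   6   6   7   7   4   1   1   2   2   6   2  12  15  15   9   2   4   1   1   2   2   1   1   3   1   2   2   2
188   4   5   4   5   6   3   6   4   3   1   2   8   4   1   7   1   2   2   1   1   3   1   1   1   1   2   1   3   1   2
189   3   6   6   7   4   7   5   7   5   1   3   9   4   1   2   2   2   1   2   2   3   2   1   3   2   2   2   2   2   2
190   4   5   4   4   7   5   6   5   8   7   7  10  11   2   2   1   8   1   2   2   3   3   1   1   3   2   1   2   2   4
191   3   4   4   7   7   3   3   8   9  10  11  12  10  10  11  10  11   1   3   2   2   2   1   2   3   2   1   2   3   5
135 [[289.8 186.7]]
145 [[289.7 184.2]]
155 [[289.6 181.6]]
165 [[289.5 179.1]]
```

Run:
```python
from h import *
s=cam("scene","3")["image"][150:200,260:325]
cv2.imwrite("pics/c3.png",cv2.convertScaleAbs(cv2.resize(s,(780,600),interpolation=cv2.INTER_NEAREST),alpha=1.8,beta=20))
```

```text
(no output)
```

View pics/c3.png

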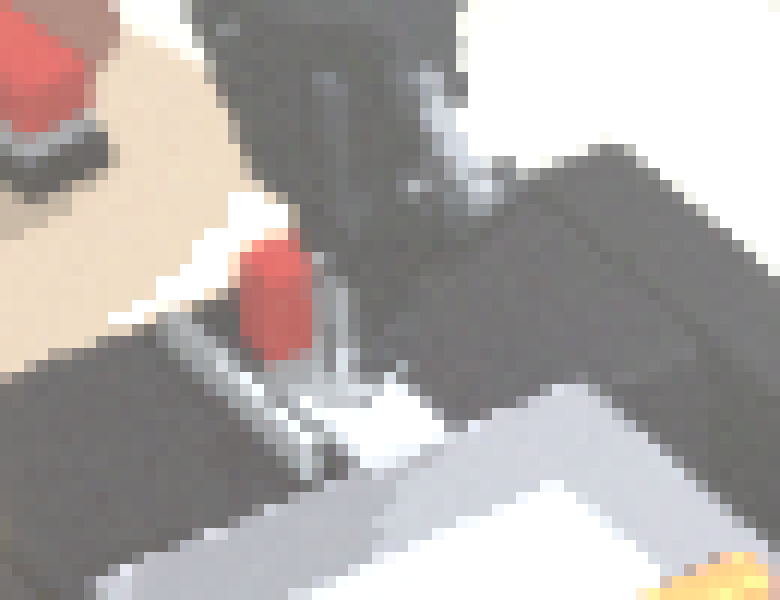

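Emit:
{"fn": "send_rows", "kwargs": {"motion": [{"delta_pos": [0,0,0.3],"yaw": 0},{"delta_pos": [0,-0.6,0],"yaw": 0},{"delta_pos": [0,-0.5,0],"yaw": 0},{"delta_pos": [0,-0.4,0],"yaw": 0},{"delta_pos": [0,-0.4,0],"yaw": 0}]}}

```text
clock: 5.58
tcp_pos: [0.5485, -0.118, 0.1482]
eef_rot: [3.141, 0.0, 2.903]
contact_force: [0.4, 3.6, 1.2]
grip_width: 0.0
gripper_force: 1.6
```

Emit:
{"fn": "send_rows", "kwargs": {"motion": [{"delta_pos": [0,-0.4,0],"yaw": 0},{"delta_pos": [0,-0.4,0],"yaw": 0}]}}

```text
clock: 5.82
tcp_pos: [0.5465, -0.1258, 0.1482]
eef_rot: [3.141, -0.0, 2.903]
contact_force: [-0.6, 4.1, 0.5]
grip_width: -0.0003
gripper_force: 1.6
```

```bash
python3 h.py
```

```text
t 5.83 p [ -20.5 -156.9  148.2] F [-1.6  3.8  0.5] rot [ 3.141 -0.     2.903] w -0.0003 g 1.6 q [-0.29  0.39  1.57  0.    1.17 -1.62]
```

Emit:
{"fn": "send_rows", "kwargs": {"motion": [{"delta_pos": [0,-0.4,0],"yaw": 0},{"delta_pos": [0,-0.3,0],"yaw": 0}]}}

```text
clock: 6.08
tcp_pos: [0.5448, -0.1327, 0.1481]
eef_rot: [3.142, -0.0, 2.903]
contact_force: [-0.1, 2.6, 1.8]
grip_width: -0.0004
gripper_force: 1.6
```

Emit:
{"fn": "send_rows", "kwargs": {"motion": [{"delta_pos": [0,-0.3,0],"yaw": 0},{"delta_pos": [0,-0.2,0],"yaw": 0}]}}

```text
clock: 6.32
tcp_pos: [0.5437, -0.1375, 0.1481]
eef_rot: [3.142, -0.0, 2.903]
contact_force: [0.0, 6.0, 0.4]
grip_width: -0.0001
gripper_force: 3.4
```

Run:
```python
from h import *
from cell import env
st()
f=env.grab_frame("scene")
h=cv2.cvtColor(f["image"],cv2.COLOR_BGR2HSV);m=cv2.inRange(h,(0,110,60),(8,255,255))|cv2.inRange(h,(172,110,60),(180,255,255));m[:155]=0;m[190:]=0;m[:,:271]=0;m[:,300:]=0
y,x=np.nonzero(m);print(x.mean(),y.mean(),len(x),x.min(),x.max(),y.min(),y.max())
```

```text
t 6.33 p [ -20.4 -169.   148.1] F [-1.4  5.8  0.4] rot [ 3.142 -0.     2.903] w -0.0001 g 3.4 q [-0.31  0.39  1.57  0.    1.17 -1.65]
277.55 170.55 20 276 279 166 175
```

Emit:
{"fn": "send_rows", "kwargs": {"motion": [{"delta_pos": [0,-0.2,0],"yaw": 0}]}}

```text
clock: 6.5
tcp_pos: [0.5435, -0.1382, 0.1481]
eef_rot: [3.139, -0.0, 2.903]
contact_force: [2.5, 18.5, 1.4]
grip_width: 0.0002
gripper_force: 9.7
```

Emit:
{"fn": "send_rows", "kwargs": {"motion": [{"delta_pos": [0,-0.1,0],"yaw": 0}]}}

```text
clock: 6.62
tcp_pos: [0.5435, -0.1383, 0.1481]
eef_rot: [3.138, -0.0, 2.903]
contact_force: [2.2, 21.8, 2.1]
grip_width: -0.0001
gripper_force: 11.2
```

Emit:
{"fn": "send_rows", "kwargs": {"motion": [{"delta_pos": [0,0.8,0],"yaw": 0},{"delta_pos": [0,0.4,-3],"yaw": 0},{"delta_pos": [0,0,-4],"yaw": 0},{"delta_pos": [0.4,4,0],"yaw": 0},{"delta_pos": [0.4,4,0],"yaw": 0},{"delta_pos": [0.4,4,0],"yaw": 0},{"delta_pos": [0.4,3.9,0],"yaw": 0},{"delta_pos": [0,0,0],"yaw": 0}], "jaw": 5}}

```text
clock: 7.62
tcp_pos: [0.5682, 0.0314, 0.218]
eef_rot: [-3.141, 0.0, 2.906]
contact_force: [0.8, -0.4, 0.1]
grip_width: 0.0502
gripper_force: 0.0
```

```bash
python3 h.py
```

```text
t 7.62 p [-36.6   1.  218. ] F [ 0.9 -0.2  0.1] rot [-3.141  0.     2.906] w 0.0502 g 0.0 q [-0.01  0.35  1.47 -0.    1.33 -1.34]
```

Emit:
{"fn": "send_rows", "kwargs": {"motion": [{"delta_pos": [0,0,3],"yaw": 0},{"delta_pos": [0,0,2.5],"yaw": 0},{"delta_pos": [0,0,1.2],"yaw": 0},{"delta_pos": [0,0,0.4],"yaw": 0},{"delta_pos": [0,0,0],"yaw": 0}]}}

```text
clock: 8.25
tcp_pos: [0.5683, 0.0294, 0.1477]
eef_rot: [3.142, 0.001, 2.903]
contact_force: [-0.3, 0.2, 1.1]
grip_width: 0.0499
gripper_force: 0.0
```

Emit:
{"fn": "send_rows", "kwargs": {"motion": [{"delta_pos": [0,0,0],"yaw": 0},{"delta_pos": [0,0,0],"yaw": 0},{"delta_pos": [0,0,0],"yaw": 0},{"delta_pos": [0,0,0],"yaw": 0},{"delta_pos": [0,0,0],"yaw": 0}], "jaw": 0}}

```text
clock: 8.88
tcp_pos: [0.5684, 0.0302, 0.1479]
eef_rot: [3.14, 0.001, 2.903]
contact_force: [-0.2, 4.4, 5.3]
grip_width: 0.0119
gripper_force: 59.3
```

```bash
python3 h.py
```

```text
t 8.88 p [-36.2  -0.2 147.9] F [-1.3  4.2  5.3] rot [3.140e+00 1.000e-03 2.903e+00] w 0.0119 g 59.3 q [-0.01  0.41  1.55  0.    1.18 -1.34]
```

Emit:
{"fn": "send_rows", "kwargs": {"motion": [{"delta_pos": [-0.05,0,-0.3],"yaw": 0},{"delta_pos": [-0.08,0,-0.3],"yaw": 0},{"delta_pos": [-0.08,0,-0.3],"yaw": 0},{"delta_pos": [-0.1,0,-0.3],"yaw": 0}]}}

```text
clock: 9.38
tcp_pos: [0.5713, 0.0294, 0.1579]
eef_rot: [3.141, -0.0, 2.903]
contact_force: [13.4, 4.3, -16.4]
grip_width: 0.0122
gripper_force: 58.5
```

```bash
python3 h.py
```

```text
t 9.38 p [-33.1  -0.2 157.9] F [ 12.    7.3 -16.4] rot [ 3.141 -0.     2.903] w 0.0122 g 58.5 q [-0.01  0.41  1.53  0.    1.2  -1.35]
```

Run:
```python
from h import *
from cell import env
st()
f=env.grab_frame("scene");np.savez("pics/scene4.npz",**f)
im=np.vstack([cv2.resize(g[150:250,255:365],(715,298*1),interpolation=cv2.INTER_NEAREST) for g in(cam("scene")["image"],f["image"])])
cv2.imwrite("pics/c4.png",cv2.convertScaleAbs(im,alpha=1.7,beta=15))
```

```text
t 9.38 p [-33.1  -0.2 157.9] F [ 12.    7.3 -16.4] rot [ 3.141 -0.     2.903] w 0.0122 g 58.5 q [-0.01  0.41  1.53  0.    1.2  -1.35]
```

View pics/c4.png

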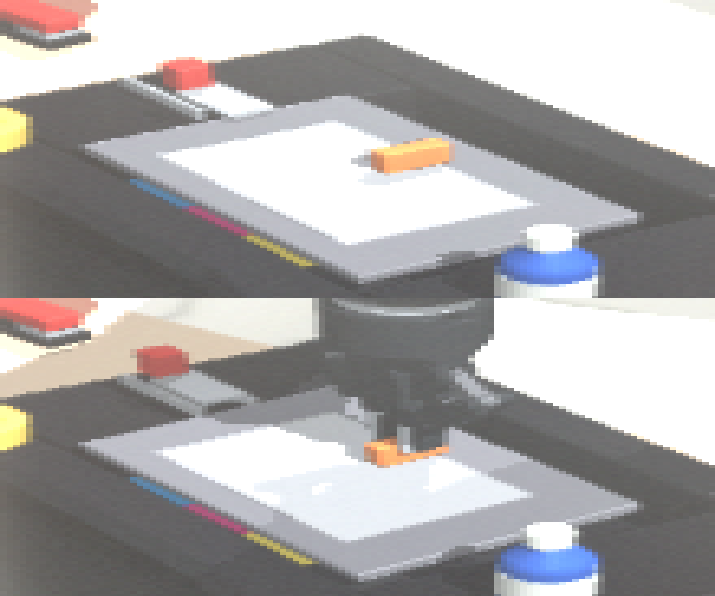

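Emit:
{"fn": "send_rows", "kwargs": {"motion": [{"delta_pos": [-0.2,0,-0.1],"yaw": 0},{"delta_pos": [-0.1,0,-0.2],"yaw": 0}]}}

```text
clock: 9.68
tcp_pos: [0.5728, 0.0291, 0.1605]
eef_rot: [3.141, -0.004, 2.903]
contact_force: [7.8, 5.8, -12.9]
grip_width: 0.0122
gripper_force: 58.5
```

```bash
python3 h.py
```

```text
t 9.68 p [-31.6  -0.2 160.5] F [  6.3   7.5 -12.9] rot [ 3.141 -0.004  2.903] w 0.0122 g 58.5 q [-0.01  0.41  1.52  0.    1.22 -1.35]
```

Emit:
{"fn": "send_rows", "kwargs": {"motion": [{"delta_pos": [-0.12,0,-0.2],"yaw": 0},{"delta_pos": [-0.1,0,-0.2],"yaw": 0}]}}

```text
clock: 9.93
tcp_pos: [0.5755, 0.0284, 0.1647]
eef_rot: [3.141, -0.003, 2.903]
contact_force: [10.0, 4.7, -14.8]
grip_width: 0.0123
gripper_force: 58.6
```

Emit:
{"fn": "send_rows", "kwargs": {"motion": [{"delta_pos": [-0.07,0,-0.15],"yaw": 0}]}}

```text
clock: 10.05
tcp_pos: [0.5764, 0.0282, 0.1661]
eef_rot: [3.141, -0.002, 2.903]
contact_force: [6.3, 6.0, -12.8]
grip_width: 0.0118
gripper_force: 58.9
```

```bash
python3 h.py
```

```text
t 10.05 p [-27.9  -0.2 166.1] F [  4.7   7.3 -12.8] rot [ 3.141e+00 -2.000e-03  2.903e+00] w 0.0118 g 58.9 q [-0.02  0.41  1.51  0.    1.23 -1.35]
```

Emit:
{"fn": "send_rows", "kwargs": {"motion": [{"delta_pos": [-0.07,0,-0.15],"yaw": 0},{"delta_pos": [-0.07,0,-0.15],"yaw": 0}]}}

```text
clock: 10.3
tcp_pos: [0.578, 0.0277, 0.169]
eef_rot: [3.141, -0.001, 2.903]
contact_force: [11.0, 5.6, -17.1]
grip_width: 0.0119
gripper_force: 58.5
```

Emit:
{"fn": "send_rows", "kwargs": {"motion": [{"delta_pos": [-0.06,0,-0.12],"yaw": 0}]}}

```text
clock: 10.42
tcp_pos: [0.5787, 0.0276, 0.1701]
eef_rot: [3.141, -0.001, 2.903]
contact_force: [11.2, 5.0, -18.6]
grip_width: 0.0119
gripper_force: 58.5
```

Emit:
{"fn": "send_rows", "kwargs": {"motion": [{"delta_pos": [-0.06,0,-0.12],"yaw": 0}]}}

```text
clock: 10.55
tcp_pos: [0.5792, 0.0274, 0.1712]
eef_rot: [3.141, -0.001, 2.903]
contact_force: [10.8, 4.1, -19.6]
grip_width: 0.0115
gripper_force: 58.5
```

```bash
python3 h.py
```

```text
t 10.55 p [-24.9  -0.3 171.2] F [  9.5   6.5 -19.6] rot [ 3.141e+00 -1.000e-03  2.903e+00] w 0.0115 g 58.5 q [-0.02  0.41  1.49  0.    1.24 -1.35]
```

```bash
cat >> h.py <<'E'
def corner(f):
    # extreme right & bottom of cover in scene image
    im=f["image"].astype(int)
    m=((im.min(2)>75)&(im.max(2)-im.min(2)<30)).astype(np.uint8); m[:,372:]=0;m[:175]=0;m[262:]=0;m[:,:262]=0;m[m>0]=1
    n,l,stt,c=cv2.connectedComponentsWithStats(m,connectivity=4)
    i=l[195:225,290:340]; i=np.bincount(i[i>0]).argmax(); y,x=np.nonzero(l==i)
    k=np.argsort(x)[-4:]; return x[k].mean(),y[k].mean(),(x[y.argmax()],y.max())
def lidcorner(f,th,y=118,r=152,h=12):
    Rm,o,_,_=fit(); X=72-r*np.cos(th)+h*np.sin(th); Z=130+r*np.sin(th)+h*np.cos(th)
    return proj(f,np.r_[Rm@[X/1e3,y/1e3]+o,Z/1e3])[0].round(1)
E
python3 - <<'E'
from h import *
from cell import env
f=env.grab_frame("scene");np.savez("pics/scene5.npz",**f)
for n,g in(("0",cam("scene")),("4",cam("scene","4")),("now",f)): print(n,corner(g))
for t in np.arange(0,.36,.05): print(round(t,2),lidcorner(f,t))
st()
E
```

```text
0 (np.float64(352.0), np.float64(222.5), (np.int64(310), np.int64(244)))
4 (np.float64(351.75), np.float64(219.25), (np.int64(310), np.int64(244)))
now (np.float64(351.5), np.float64(215.25), (np.int64(310), np.int64(244)))
0.0 [353.9 220.6]
0.05 [353.8 218.7]
0.1 [353.6 216.9]
0.15 [353.3 215.1]
0.2 [352.9 213.4]
0.25 [352.3 211.8]
0.3 [351.7 210.2]
0.35 [351.  208.7]
t 10.6 p [-24.9  -0.3 171.2] F [ 10.4   6.5 -17. ] rot [ 3.141e+00 -1.000e-03  2.903e+00] w 0.0117 g 58.9 q [-0.02  0.41  1.49  0.    1.24 -1.35]
```

Emit:
{"fn": "send_rows", "kwargs": {"motion": [{"delta_pos": [-0.07,0,-0.1],"yaw": 0}]}}

```text
clock: 10.72
tcp_pos: [0.5794, 0.0274, 0.1715]
eef_rot: [3.141, -0.003, 2.903]
contact_force: [8.3, 5.6, -23.7]
grip_width: 0.0115
gripper_force: 58.5
```

```bash
python3 h.py
```

```text
t 10.72 p [-24.8  -0.3 171.5] F [  6.8   7.4 -23.7] rot [ 3.141e+00 -3.000e-03  2.903e+00] w 0.0115 g 58.5 q [-0.02  0.41  1.49  0.    1.24 -1.35]
```

Firm stop felt: the force jumped while the height stayed put. Letting go and lifting off.

Emit:
{"fn": "send_rows", "kwargs": {"motion": [{"delta_pos": [0,0,0],"yaw": 0},{"delta_pos": [0,0,0],"yaw": 0}]}}

```text
clock: 10.98
tcp_pos: [0.5794, 0.0274, 0.1715]
eef_rot: [3.141, -0.003, 2.903]
contact_force: [10.0, 4.6, -20.9]
grip_width: 0.0118
gripper_force: 58.8
```

Emit:
{"fn": "send_rows", "kwargs": {"motion": [{"delta_pos": [0,0,0],"yaw": 0},{"delta_pos": [0,0,0],"yaw": 0},{"delta_pos": [0,0,-3],"yaw": 0},{"delta_pos": [0,0,-6],"yaw": 0},{"delta_pos": [0,0,-6],"yaw": 0},{"delta_pos": [0,0,-6],"yaw": 0},{"delta_pos": [-3,0,-4],"yaw": 0},{"delta_pos": [-5,0,0],"yaw": 0},{"delta_pos": [-5,0,0],"yaw": 0}], "jaw": 4}}

```text
clock: 12.1
tcp_pos: [0.6993, -0.0024, 0.4258]
eef_rot: [3.142, 0.002, 2.902]
contact_force: [-0.4, 0.7, 0.8]
grip_width: 0.0402
gripper_force: 0.0
```

```bash
python3 h.py
python3 - <<'E'
from h import *
from cell import env
print(corner(env.grab_frame("scene")))
E
```

```text
t 12.1 p [ 98.8  -0.9 425.8] F [-0.5  0.6  0.8] rot [3.142e+00 2.000e-03 2.902e+00] w 0.0402 g 0.0 q [-0.06  0.68  0.5  -0.    1.95 -1.39]
(np.float64(351.25), np.float64(215.25), (np.int64(310), np.int64(244)))
```

Now checking what the arm does with a pose out of reach, in free space above the printer.

Emit:
{"fn": "send_rows", "kwargs": {"motion": [{"delta_pos": [-4,0,0],"yaw": 0},{"delta_pos": [-4,0,0],"yaw": 0},{"delta_pos": [-4,0,0],"yaw": 0},{"delta_pos": [-4,0,0],"yaw": 0}], "jaw": 0}}

```text
clock: 12.65
tcp_pos: [0.7695, -0.0358, 0.3825]
eef_rot: [3.131, 0.054, 2.902]
contact_force: [1.0, -0.0, 0.8]
grip_width: 0.0001
gripper_force: 0.0
```

```bash
python3 h.py
```

```text
t 12.65 p [174.9 -16.7 382.5] F [1.  0.2 0.8] rot [3.131 0.054 2.902] w 0.0001 g 0.0 q [-0.09  0.9   0.23  0.    1.95 -1.43]
```

Emit:
{"fn": "send_rows", "kwargs": {"motion": [{"delta_pos": [-5,0,0],"yaw": 0},{"delta_pos": [-5,0,0],"yaw": 0},{"delta_pos": [-5,0,0],"yaw": 0},{"delta_pos": [-5,0,0],"yaw": 0}]}}

```text
clock: 13.15
tcp_pos: [0.8198, -0.0725, 0.3289]
eef_rot: [3.115, 0.15, 2.901]
contact_force: [-0.6, 0.0, -0.3]
grip_width: -0.0001
gripper_force: 0.0
```

```bash
python3 h.py
```

```text
t 13.15 p [232.4 -40.5 328.9] F [-0.6 -0.1 -0.3] rot [3.115 0.15  2.901] w -0.0001 g 0.0 q [-0.14  0.97  0.23  0.01  1.78 -1.46]
```

Emit:
{"fn": "send_rows", "kwargs": {"motion": [{"delta_pos": [3,0,-2],"yaw": 0},{"delta_pos": [4,0,-2],"yaw": 0},{"delta_pos": [4,0,0],"yaw": 0}]}}

```text
clock: 13.52
tcp_pos: [0.708, -0.0458, 0.3545]
eef_rot: [3.114, 0.153, 2.9]
contact_force: [0.2, 0.2, 0.5]
grip_width: -0.0002
gripper_force: 0.0
```

```bash
python3 h.py
```

```text
t 13.53 p [117.5 -41.  354.5] F [0.1 0.3 0.5] rot [3.114 0.153 2.9  ] w -0.0002 g 0.0 q [-0.12  0.55  0.88  0.01  1.56 -1.45]
```

The lean persists after returning, so going past the arm's reach tilts the fingers outwards, as needed. I'll continue until it is about 0.5 rad.

Emit:
{"fn": "send_rows", "kwargs": {"motion": [{"delta_pos": [-5,0,-2],"yaw": 0},{"delta_pos": [-5,0,-2],"yaw": 0},{"delta_pos": [-5,0,-3],"yaw": 0},{"delta_pos": [-5,0,-3],"yaw": 0},{"delta_pos": [-5,0,-3],"yaw": 0},{"delta_pos": [-5,0,-3],"yaw": 0},{"delta_pos": [-5,0,-3],"yaw": 0},{"delta_pos": [-5,0,-3],"yaw": 0}]}}

```text
clock: 14.52
tcp_pos: [0.7807, -0.1022, 0.4751]
eef_rot: [3.091, 0.32, 2.894]
contact_force: [-1.4, -0.1, 0.6]
grip_width: -0.0001
gripper_force: 0.0
```

```bash
python3 h.py
```

```text
t 14.53 p [201.5 -78.6 475.1] F [-1.3 -0.4  0.6] rot [3.091 0.32  2.894] w -0.0001 g 0.0 q [-0.19  0.79  0.23  0.03  1.79 -1.51]
```

Emit:
{"fn": "send_rows", "kwargs": {"motion": [{"delta_pos": [-5,0.5,-2],"yaw": 0},{"delta_pos": [-5,0.5,-2],"yaw": 0},{"delta_pos": [-5,0.5,-2],"yaw": 0},{"delta_pos": [-5,0.5,-2],"yaw": 0},{"delta_pos": [-5,0.5,-2],"yaw": 0},{"delta_pos": [-5,0.5,-2],"yaw": 0}]}}

```text
clock: 15.28
tcp_pos: [0.7905, -0.107, 0.5321]
eef_rot: [3.067, 0.49, 2.882]
contact_force: [-0.3, -0.1, 0.7]
grip_width: 0.0003
gripper_force: 0.0
```

```bash
python3 h.py
```

```text
t 15.28 p [212.1 -81.  532.1] F [-0.2 -0.2  0.7] rot [3.067 0.49  2.882] w 0.0003 g 0.0 q [-0.19  0.73  0.24  0.04  1.68 -1.51]
```

```bash
cat >> h.py <<'E'
def to(*tgt,sub=1):
    from cell import env
    s=env.state(); Rm,o,_,_=fit(); T=R.from_euler("xyz",s["eef_rot"]).as_matrix(); R3=np.eye(3);R3[:2,:2]=Rm
    p=np.array(s["tcp_pos"]); w=np.r_[Rm@(np.array(tgt[:2])/1e3)+o,tgt[2]/1e3]
    print("tool delta cm",(T.T@(w-p)*100/sub).round(2)); return R3.T@T
E
python3 - <<'E'
from h import *
T=to(-129,-85,215); print("tool axes in printer (cols)\n",T.round(3))
# tool delta for printer unit moves
print("printer +x,+y,+z in tool:",T[0].round(2),T[1].round(2),T[2].round(2))
E
```

```text
tool delta cm [45.   -2.   11.84]
tool axes in printer (cols)
 [[-0.882 -0.014  0.47 ]
 [ 0.018  0.998  0.065]
 [-0.47   0.066 -0.88 ]]
printer +x,+y,+z in tool: [-0.88 -0.01  0.47] [0.02 1.   0.06] [-0.47  0.07 -0.88]
```

Emit:
{"fn": "send_rows", "kwargs": {"motion": [{"delta_pos": [4.5,-0.2,1.2],"yaw": 0},{"delta_pos": [4.5,-0.2,1.2],"yaw": 0},{"delta_pos": [4.5,-0.2,1.2],"yaw": 0},{"delta_pos": [4.5,-0.2,1.2],"yaw": 0},{"delta_pos": [4.5,-0.2,1.2],"yaw": 0},{"delta_pos": [4.5,-0.2,1.2],"yaw": 0},{"delta_pos": [4.5,-0.2,1.2],"yaw": 0},{"delta_pos": [4.5,-0.2,1.2],"yaw": 0},{"delta_pos": [4.5,-0.2,1.2],"yaw": 0},{"delta_pos": [4,-0.2,1],"yaw": 0}]}}

```text
clock: 16.52
tcp_pos: [0.492, -0.0379, 0.2465]
eef_rot: [3.067, 0.489, 2.882]
contact_force: [0.1, 0.1, 0.3]
grip_width: 0.0002
gripper_force: 0.0
```

Run:
```python
from h import *
from cell import env
st(); to(-129,-85,215)
f=env.grab_frame("scene");np.savez("pics/scene6.npz",**f);print(corner(f))
t=env.grab_frame("top")
a=f["image"][110:260,225:425];b=t["image"][130:250,260:420]
c=np.hstack([cv2.resize(a,(400,300),interpolation=cv2.INTER_CUBIC),cv2.resize(b,(400,300),interpolation=cv2.INTER_CUBIC)])
cv2.imwrite("pics/c6.png",cv2.convertScaleAbs(c,alpha=1.7,beta=15))
Rm,o,_,_=fit()
```

```text
t 16.52 p [-94.2 -84.5 246.5] F [0.  0.1 0.3] rot [3.067 0.489 2.882] w 0.0002 g 0.0 q [-0.17 -0.1   1.98  0.04  0.77 -1.52]
tool delta cm [ 4.55 -0.21  1.14]
(np.float64(351.5), np.float64(215.5), (np.int64(310), np.int64(244)))
```

View pics/c6.png

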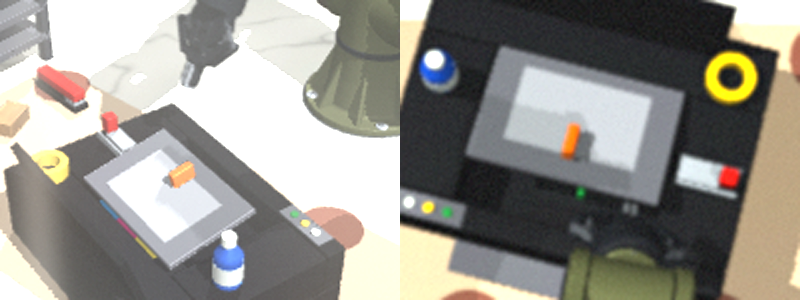

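Run:
```python
from h import *
from cell import env
t=cam("top");s=cam("scene");Rm,o,_,_=fit()
S=env.state();T=R.from_euler("xyz",S["eef_rot"]).as_matrix();p=np.array(S["tcp_pos"])
for k in(-10,0,10,17): print(k,proj(s,p+T[:,2]*k/1e3).round(1),proj(t,p+T[:,2]*k/1e3).round(1))
inv=lambda w:np.r_[(np.asarray(w)[:2]-o)@Rm*1000,w[2]*1e3].round(1)
print("tab",inv(plane(t,(332,206.8),.110)),inv(plane(t,(332,206.8),.120)))
w,e=tri(ray(s,(320,151)),ray(t,(352,212.5)));print("tip",inv(w),e)
```

```text
-10 [[318.9 153.5]] [[351.5 213.2]]
0 [[317.7 156.5]] [[351.5 212. ]]
10 [[316.6 159.6]] [[351.5 210.8]]
17 [[315.8 161.7]] [[351.6 210. ]]
tab [-73.9 -23.6 110. ] [-75.4 -23.9 120. ]
tip [-101.2  -84.5  263. ] 0.004597965972346901
```

Run:
```python
from h import *
from cell import env
a=cam("scene")["image"].astype(int);b=cam("scene","6");s=b;b=b["image"].astype(int)
S=env.state();T=R.from_euler("xyz",S["eef_rot"]).as_matrix();p=np.array(S["tcp_pos"])
for off in(-8,0,8):
  print(off,[ (k,int(np.abs(a-b).max(2)[int(round(v)),int(round(u))])) for k in range(-45,25,3) for u,v in proj(s,p+T[:,2]*k/1e3+T[:,1]*off/1e3)])
```

```text
-8 [(-45, 103), (-42, 99), (-39, 88), (-36, 88), (-33, 85), (-30, 87), (-27, 79), (-24, 80), (-21, 86), (-18, 79), (-15, 82), (-12, 73), (-9, 64), (-6, 3), (-3, 1), (0, 0), (3, 2), (6, 0), (9, 2), (12, 1), (15, 1), (18, 1), (21, 1), (24, 3)]
0 [(-45, 141), (-42, 139), (-39, 131), (-36, 134), (-33, 134), (-30, 125), (-27, 131), (-24, 110), (-21, 126), (-18, 131), (-15, 112), (-12, 91), (-9, 27), (-6, 1), (-3, 1), (0, 1), (3, 0), (6, 2), (9, 1), (12, 1), (15, 1), (18, 1), (21, 1), (24, 1)]
8 [(-45, 141), (-42, 140), (-39, 138), (-36, 135), (-33, 135), (-30, 131), (-27, 134), (-24, 132), (-21, 134), (-18, 136), (-15, 110), (-12, 55), (-9, 1), (-6, 1), (-3, 1), (0, 0), (3, 1), (6, 1), (9, 0), (12, 1), (15, 0), (18, 1), (21, 1), (24, 1)]
```

Emit:
{"fn": "send_rows", "kwargs": {"motion": [{"delta_pos": [2.4,-0.55,0.8],"yaw": 0},{"delta_pos": [2.4,-0.55,0.8],"yaw": 0},{"delta_pos": [0,0,3],"yaw": 0},{"delta_pos": [0,0,3],"yaw": 0},{"delta_pos": [0,0,2.5],"yaw": 0},{"delta_pos": [0,0,1],"yaw": 0}]}}

```text
clock: 17.38
tcp_pos: [0.503, -0.0436, 0.1258]
eef_rot: [3.067, 0.488, 2.882]
contact_force: [-0.1, -0.4, -0.4]
grip_width: -0.0
gripper_force: 0.0
```

Emit:
{"fn": "send_rows", "kwargs": {"motion": [{"delta_pos": [0,0,0.8],"yaw": 0},{"delta_pos": [0,0,0.7],"yaw": 0}]}}

```text
clock: 17.62
tcp_pos: [0.5096, -0.0442, 0.1133]
eef_rot: [3.067, 0.489, 2.882]
contact_force: [0.9, 1.0, 0.6]
grip_width: 0.0002
gripper_force: 0.0
```

Run:
```python
from h import *
st(); to(-68,-85,95)
```

```text
t 17.62 p [-75.6 -86.3 113.3] F [0.6 1.2 0.6] rot [3.067 0.489 2.882] w 0.0002 g 0.0 q [-0.18  0.14  2.08  0.08  0.43 -1.57]
tool delta cm [0.19 0.   1.98]
```

Emit:
{"fn": "send_rows", "kwargs": {"motion": [{"delta_pos": [0.1,0,0.6],"yaw": 0},{"delta_pos": [0.1,0,0.5],"yaw": 0}]}}

```text
clock: 17.88
tcp_pos: [0.5127, -0.0442, 0.1021]
eef_rot: [3.067, 0.488, 2.882]
contact_force: [-0.1, 0.1, 0.8]
grip_width: -0.0001
gripper_force: 0.0
```

Emit:
{"fn": "send_rows", "kwargs": {"motion": [{"delta_pos": [0,0,0.4],"yaw": 0},{"delta_pos": [0,0,0.4],"yaw": 0}]}}

```text
clock: 18.12
tcp_pos: [0.5164, -0.0446, 0.095]
eef_rot: [3.067, 0.488, 2.882]
contact_force: [0.8, 0.1, 0.1]
grip_width: 0.0001
gripper_force: 0.0
```

Run:
```python
from h import *
from cell import env
st(); to(-68,-85,95)
f=env.grab_frame("scene");np.savez("pics/scene7.npz",**f);print(corner(f))
```

```text
t 18.12 p [-68.9 -85.1  95. ] F [0.8 0.3 0.1] rot [3.067 0.488 2.882] w 0.0001 g 0.0 q [-0.17  0.19  2.08  0.09  0.38 -1.58]
tool delta cm [-0.08  0.01  0.04]
(np.float64(351.75), np.float64(215.25), (np.int64(310), np.int64(244)))
```

Emit:
{"fn": "send_rows", "kwargs": {"motion": [{"delta_pos": [0,1.5,0.1],"yaw": 0},{"delta_pos": [0,1.2,0.1],"yaw": 0},{"delta_pos": [0,0.6,0],"yaw": 0},{"delta_pos": [0,0.5,0.05],"yaw": 0},{"delta_pos": [0,0.4,0],"yaw": 0},{"delta_pos": [0,0.4,0],"yaw": 0}]}}

```text
clock: 18.92
tcp_pos: [0.5277, 0.0001, 0.096]
eef_rot: [3.067, 0.488, 2.882]
contact_force: [-2.8, -3.4, 1.1]
grip_width: 0.0
gripper_force: 1.8
```

```bash
python3 h.py
```

```text
t 18.93 p [-68.5 -39.   96. ] F [-1.9 -3.9  1.1] rot [3.067 0.488 2.882] w 0.0 g 1.8 q [-0.06  0.21  2.05 -0.05  0.39 -1.35]
```

Emit:
{"fn": "send_rows", "kwargs": {"motion": [{"delta_pos": [0,0.4,0.05],"yaw": 0},{"delta_pos": [0,0.4,0],"yaw": 0},{"delta_pos": [0,0.4,0.05],"yaw": 0},{"delta_pos": [0,0.3,0],"yaw": 0},{"delta_pos": [0,0.3,0],"yaw": 0}]}}

```text
clock: 19.55
tcp_pos: [0.5322, 0.0178, 0.0961]
eef_rot: [3.067, 0.487, 2.882]
contact_force: [-0.6, -2.8, -2.2]
grip_width: -0.0002
gripper_force: 1.3
```

```bash
python3 h.py
```

```text
t 19.55 p [-68.4 -20.8  96.1] F [ 0.  -2.9 -2.2] rot [3.067 0.487 2.882] w -0.0002 g 1.3 q [-0.02  0.22  2.04 -0.1   0.4  -1.26]
```

Emit:
{"fn": "send_rows", "kwargs": {"motion": [{"delta_pos": [0,0.4,0.05],"yaw": 0},{"delta_pos": [0,0.3,0],"yaw": 0},{"delta_pos": [0,0.2,0],"yaw": 0}]}}

```text
clock: 19.92
tcp_pos: [0.5344, 0.0265, 0.0963]
eef_rot: [3.067, 0.487, 2.882]
contact_force: [-0.7, -3.5, -1.5]
grip_width: 0.0001
gripper_force: 1.3
```

Emit:
{"fn": "send_rows", "kwargs": {"motion": [{"delta_pos": [0,0.18,0],"yaw": 0}]}}

```text
clock: 20.05
tcp_pos: [0.5348, 0.0281, 0.0965]
eef_rot: [3.067, 0.487, 2.882]
contact_force: [-0.5, -3.2, -1.9]
grip_width: -0.0
gripper_force: 1.3
```

Emit:
{"fn": "send_rows", "kwargs": {"motion": [{"delta_pos": [0,0.1,0],"yaw": 0},{"delta_pos": [0,0.1,0.02],"yaw": 0}]}}

```text
clock: 20.3
tcp_pos: [0.5354, 0.03, 0.0965]
eef_rot: [3.067, 0.488, 2.882]
contact_force: [-0.3, -2.9, -0.9]
grip_width: 0.0001
gripper_force: 1.3
```

```bash
python3 h.py
```

```text
t 20.3 p [-68.2  -8.2  96.5] F [ 0.4 -2.9 -0.9] rot [3.067 0.488 2.882] w 0.0001 g 1.3 q [ 0.01  0.23  2.03 -0.14  0.4  -1.2 ]
```

Emit:
{"fn": "send_rows", "kwargs": {"motion": [{"delta_pos": [0,0.2,0],"yaw": 0}]}}

```text
clock: 20.42
tcp_pos: [0.5358, 0.0319, 0.0966]
eef_rot: [3.067, 0.488, 2.882]
contact_force: [0.4, -3.5, -1.5]
grip_width: 0.0004
gripper_force: 1.3
```

Emit:
{"fn": "send_rows", "kwargs": {"motion": [{"delta_pos": [0,0.02,0.02],"yaw": 0}]}}

```text
clock: 20.55
tcp_pos: [0.536, 0.0322, 0.0965]
eef_rot: [3.067, 0.488, 2.882]
contact_force: [-1.3, -2.8, -1.1]
grip_width: 0.0001
gripper_force: 1.3
```

Emit:
{"fn": "send_rows", "kwargs": {"motion": [{"delta_pos": [0,0.22,0],"yaw": 0}]}}

```text
clock: 20.68
tcp_pos: [0.5364, 0.0343, 0.0966]
eef_rot: [3.067, 0.488, 2.882]
contact_force: [-0.0, -2.6, -1.9]
grip_width: -0.0005
gripper_force: 1.3
```

Emit:
{"fn": "send_rows", "kwargs": {"motion": [{"delta_pos": [0,0.22,0.01],"yaw": 0}]}}

```text
clock: 20.8
tcp_pos: [0.537, 0.0365, 0.0967]
eef_rot: [3.067, 0.488, 2.882]
contact_force: [-0.5, -3.3, -2.4]
grip_width: -0.0
gripper_force: 1.3
```

Emit:
{"fn": "send_rows", "kwargs": {"motion": [{"delta_pos": [0,0.22,0.01],"yaw": 0}]}}

```text
clock: 20.92
tcp_pos: [0.5375, 0.0387, 0.0967]
eef_rot: [3.067, 0.488, 2.882]
contact_force: [0.3, -2.6, -2.2]
grip_width: -0.0002
gripper_force: 1.3
```

Emit:
{"fn": "send_rows", "kwargs": {"motion": [{"delta_pos": [0,0.22,0.01],"yaw": 0}]}}

```text
clock: 21.05
tcp_pos: [0.5381, 0.0408, 0.0968]
eef_rot: [3.067, 0.488, 2.882]
contact_force: [-0.2, -2.0, -2.8]
grip_width: -0.0003
gripper_force: 1.3
```

Emit:
{"fn": "send_rows", "kwargs": {"motion": [{"delta_pos": [0,0.3,0.02],"yaw": 0},{"delta_pos": [0,0.3,0.02],"yaw": 0},{"delta_pos": [0,0.3,0.02],"yaw": 0}]}}

```text
clock: 21.42
tcp_pos: [0.5404, 0.0496, 0.0968]
eef_rot: [3.067, 0.488, 2.882]
contact_force: [-0.5, -2.4, -1.3]
grip_width: -0.0006
gripper_force: 1.3
```

```bash
python3 -c "
from h import *
from cell import env
st();f=env.grab_frame('scene');print(corner(f))"
```

```text
t 21.43 p [-68.   12.   96.8] F [ 0.1 -2.4 -1.3] rot [3.067 0.488 2.882] w -0.0006 g 1.3 q [ 0.06  0.24  2.01 -0.19  0.41 -1.11]
(np.float64(351.25), np.float64(215.25), (np.int64(310), np.int64(244)))
```

Emit:
{"fn": "send_rows", "kwargs": {"motion": [{"delta_pos": [0,0.3,0.02],"yaw": 0},{"delta_pos": [0,0.3,0.02],"yaw": 0}]}}

```text
clock: 21.72
tcp_pos: [0.5419, 0.0554, 0.0969]
eef_rot: [3.067, 0.488, 2.882]
contact_force: [-1.1, -1.7, -1.8]
grip_width: -0.0
gripper_force: 1.3
```

Emit:
{"fn": "send_rows", "kwargs": {"motion": [{"delta_pos": [0,0.2,0],"yaw": 0}]}}

```text
clock: 21.85
tcp_pos: [0.5423, 0.0573, 0.097]
eef_rot: [3.067, 0.488, 2.882]
contact_force: [-1.0, -2.7, -1.2]
grip_width: -0.0002
gripper_force: 1.3
```

y ≈ 20. Small steps from here.

Emit:
{"fn": "send_rows", "kwargs": {"motion": [{"delta_pos": [0,0.23,0.01],"yaw": 0}]}}

```text
clock: 21.98
tcp_pos: [0.5429, 0.0595, 0.0971]
eef_rot: [3.067, 0.488, 2.882]
contact_force: [-0.2, -2.1, -2.3]
grip_width: -0.0001
gripper_force: 1.3
```

Emit:
{"fn": "send_rows", "kwargs": {"motion": [{"delta_pos": [0,0.23,0.01],"yaw": 0}]}}

```text
clock: 22.1
tcp_pos: [0.5434, 0.0617, 0.0971]
eef_rot: [3.067, 0.488, 2.882]
contact_force: [-0.1, -2.4, -2.4]
grip_width: -0.0003
gripper_force: 1.5
```

Emit:
{"fn": "send_rows", "kwargs": {"motion": [{"delta_pos": [0,0.23,0.01],"yaw": 0}]}}

```text
clock: 22.22
tcp_pos: [0.5438, 0.0636, 0.097]
eef_rot: [3.068, 0.487, 2.882]
contact_force: [0.9, -9.6, -4.0]
grip_width: -0.0
gripper_force: 4.6
```

Emit:
{"fn": "send_rows", "kwargs": {"motion": [{"delta_pos": [0,0.05,0],"yaw": 0},{"delta_pos": [0,0,0],"yaw": 0}]}}

```text
clock: 22.48
tcp_pos: [0.5438, 0.0637, 0.0969]
eef_rot: [3.068, 0.487, 2.882]
contact_force: [0.4, -10.6, -3.1]
grip_width: -0.0004
gripper_force: 4.7
```

```bash
python3 -c "
from h import *
from cell import env
st();f=env.grab_frame('scene');print(corner(f))"
```

```text
t 22.48 p [-67.9  26.6  96.9] F [  2.9 -10.2  -3.1] rot [3.068 0.487 2.882] w -0.0004 g 4.7 q [ 0.09  0.25  1.99 -0.23  0.42 -1.05]
(np.float64(351.25), np.float64(215.25), (np.int64(310), np.int64(244)))
```

Stop reached: the force rises with no further travel. I'll back off, draw the fingers up out of the well along their axis, and shift left of the striker.

Emit:
{"fn": "send_rows", "kwargs": {"motion": [{"delta_pos": [0,-0.4,0],"yaw": 0},{"delta_pos": [0,0,-1.5],"yaw": 0},{"delta_pos": [0,0,-2],"yaw": 0},{"delta_pos": [0,1.5,0],"yaw": 0},{"delta_pos": [0,1.8,0],"yaw": 0},{"delta_pos": [0,1.6,0],"yaw": 0}]}}

```text
clock: 23.28
tcp_pos: [0.538, 0.1107, 0.1316]
eef_rot: [3.066, 0.489, 2.882]
contact_force: [0.1, -0.4, 0.0]
grip_width: 0.0001
gripper_force: 0.0
```

```bash
python3 -c "
from h import *
from cell import env
st();f=env.grab_frame('scene');print(corner(f))"
```

```text
t 23.27 p [-84.7  70.9 131.6] F [ 0.2 -0.4  0. ] rot [3.066 0.489 2.882] w 0.0001 g 0.0 q [ 0.2   0.2   1.96 -0.28  0.53 -0.92]
(np.float64(350.75), np.float64(215.25), (np.int64(310), np.int64(244)))
```

Emit:
{"fn": "send_rows", "kwargs": {"motion": [{"delta_pos": [-0.7,0,0.38],"yaw": 0},{"delta_pos": [-0.44,0,0.23],"yaw": 0}]}}

```text
clock: 23.58
tcp_pos: [0.5507, 0.1064, 0.1311]
eef_rot: [3.067, 0.488, 2.882]
contact_force: [-0.2, -0.0, 0.5]
grip_width: 0.0004
gripper_force: 0.0
```

```bash
python3 -c "
from h import *
from cell import env
st();f=env.grab_frame('scene');print(corner(f))"
```

```text
t 23.57 p [-71.3  69.6 131.1] F [-0.2 -0.1  0.5] rot [3.067 0.488 2.882] w 0.0004 g 0.0 q [ 0.19  0.22  1.93 -0.27  0.53 -0.94]
(np.float64(350.75), np.float64(215.0), (np.int64(310), np.int64(244)))
```

Emit:
{"fn": "send_rows", "kwargs": {"motion": [{"delta_pos": [-0.46,0,-0.43],"yaw": 0},{"delta_pos": [-0.46,0,-0.43],"yaw": 0}]}}

```text
clock: 23.88
tcp_pos: [0.5534, 0.105, 0.1426]
eef_rot: [3.068, 0.486, 2.882]
contact_force: [-5.8, 3.6, -3.6]
grip_width: 0.0001
gripper_force: 3.6
```

```bash
python3 -c "
from h import *
from cell import env
st();f=env.grab_frame('scene');print(corner(f))"
```

```text
t 23.88 p [-68.4  69.  142.6] F [-6.4  2.1 -3.6] rot [3.068 0.486 2.882] w 0.0001 g 3.6 q [ 0.18  0.21  1.91 -0.25  0.56 -0.96]
(np.float64(350.75), np.float64(213.0), (np.int64(310), np.int64(244)))
```

Emit:
{"fn": "send_rows", "kwargs": {"motion": [{"delta_pos": [-0.37,0,-0.34],"yaw": 0},{"delta_pos": [-0.37,0,-0.34],"yaw": 0}]}}

```text
clock: 24.18
tcp_pos: [0.5565, 0.1041, 0.1523]
eef_rot: [3.067, 0.486, 2.882]
contact_force: [-6.5, 6.7, -2.2]
grip_width: 0.0
gripper_force: 3.9
```

```bash
python3 -c "
from h import *
from cell import env
st();f=env.grab_frame('scene');print(corner(f))"
```

```text
t 24.18 p [-65.2  68.8 152.3] F [-7.9  5.  -2.2] rot [3.067 0.486 2.882] w 0.0 g 3.9 q [ 0.18  0.2   1.9  -0.24  0.58 -0.98]
(np.float64(349.75), np.float64(211.0), (np.int64(310), np.int64(244)))
```

Emit:
{"fn": "send_rows", "kwargs": {"motion": [{"delta_pos": [-0.78,0,-0.63],"yaw": 0},{"delta_pos": [-0.8,0,-0.58],"yaw": 0},{"delta_pos": [-0.83,0,-0.54],"yaw": 0},{"delta_pos": [-0.88,0,-0.5],"yaw": 0}]}}

```text
clock: 24.72
tcp_pos: [0.5744, 0.0978, 0.188]
eef_rot: [3.067, 0.487, 2.882]
contact_force: [-2.6, 3.9, -4.0]
grip_width: 0.0001
gripper_force: 2.2
```

```bash
python3 -c "
from h import *
from cell import env
st();f=env.grab_frame('scene');print(corner(f))
for t in (.4,.5,.6,.7,.8,.9,1,1.1,1.2,1.3,1.4,1.45): print(t,lidcorner(f,t),lidcorner(f,t,h=0))"
```

```text
t 24.73 p [-46.2  66.9 188. ] F [-3.4  3.2 -4. ] rot [3.067 0.487 2.882] w 0.0001 g 2.2 q [ 0.16  0.19  1.82 -0.2   0.67 -1.05]
(np.float64(344.5), np.float64(204.0), (np.int64(308), np.int64(243)))
0.4 [350.1 207.3] [351.3 209.7]
0.5 [348.1 204.7] [349.6 206.8]
0.6 [345.7 202.4] [347.5 204.3]
0.7 [342.9 200.6] [345.  202.1]
0.8 [339.7 199.2] [342.1 200.4]
0.9 [336.1 198.2] [338.8 199.1]
1 [332.2 197.7] [335.2 198.2]
1.1 [328.  197.7] [331.3 197.8]
1.2 [323.5 198.1] [327.  197.9]
1.3 [318.9 199.1] [322.5 198.5]
1.4 [314.1 200.6] [317.9 199.6]
1.45 [311.6 201.6] [315.5 200.3]
```

Emit:
{"fn": "send_rows", "kwargs": {"motion": [{"delta_pos": [-1.0,0,-0.46],"yaw": 0},{"delta_pos": [-1.06,0,-0.4],"yaw": 0},{"delta_pos": [-1.1,0,-0.33],"yaw": 0},{"delta_pos": [-1.12,0,-0.25],"yaw": 0}]}}

```text
clock: 25.28
tcp_pos: [0.6045, 0.0885, 0.2206]
eef_rot: [3.067, 0.487, 2.882]
contact_force: [-1.4, 3.3, -2.8]
grip_width: 0.0001
gripper_force: 1.9
```

```bash
python3 -c "
from h import *
from cell import env
st();f=env.grab_frame('scene');print(corner(f))"
```

```text
t 25.27 p [-14.9  65.  220.6] F [-2.1  2.8 -2.8] rot [3.067 0.487 2.882] w 0.0001 g 1.9 q [ 0.13  0.21  1.71 -0.16  0.75 -1.11]
(np.float64(335.75), np.float64(200.5), (np.int64(307), np.int64(244)))
```

Emit:
{"fn": "send_rows", "kwargs": {"motion": [{"delta_pos": [-0.9,0,-0.13],"yaw": 0},{"delta_pos": [-0.9,0,-0.12],"yaw": 0},{"delta_pos": [-0.8,0,-0.03],"yaw": 0},{"delta_pos": [-0.76,0,0],"yaw": 0},{"delta_pos": [-0.76,0,0.05],"yaw": 0}]}}

```text
clock: 25.95
tcp_pos: [0.6388, 0.079, 0.2415]
eef_rot: [3.067, 0.487, 2.882]
contact_force: [-2.2, 1.9, -4.1]
grip_width: -0.0006
gripper_force: 2.0
```

```bash
python3 -c "
from h import *
from cell import env
st();f=env.grab_frame('scene');print(corner(f))
im=f['image'][130:270,225:415]
cv2.imwrite('pics/c9.png',cv2.convertScaleAbs(cv2.resize(im,(760,560)),alpha=1.7,beta=15))"
```

```text
t 25.95 p [ 20.7  63.9 241.5] F [-2.6  1.3 -4.1] rot [3.067 0.487 2.882] w -0.0006 g 2.0 q [ 0.1   0.26  1.6  -0.13  0.81 -1.16]
(np.float64(324.75), np.float64(199.75), (np.int64(307), np.int64(244)))
```

View pics/c9.png

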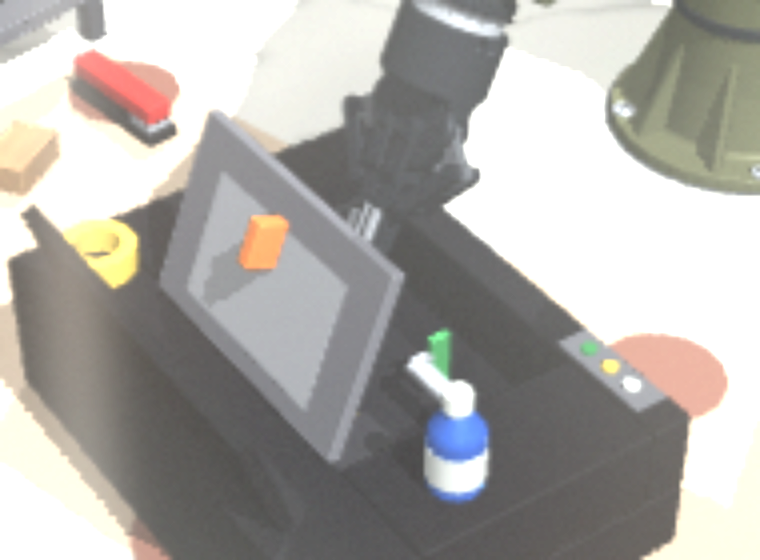

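The cover stands at about 1.15 rad with the fingers behind its front edge, the tab is at the left, and the bottle and tape roll are undisturbed. I'll push a little further, then retreat.

Emit:
{"fn": "send_rows", "kwargs": {"motion": [{"delta_pos": [-0.75,0,0.05],"yaw": 0},{"delta_pos": [-0.75,0,0.1],"yaw": 0},{"delta_pos": [-0.6,0,0.1],"yaw": 0}]}}

```text
clock: 26.38
tcp_pos: [0.658, 0.0742, 0.2494]
eef_rot: [3.067, 0.488, 2.882]
contact_force: [-3.1, 0.8, -3.6]
grip_width: -0.0003
gripper_force: 1.8
```

```bash
python3 -c "
from h import *
from cell import env
st();f=env.grab_frame('scene');print(corner(f))"
```

```text
t 26.38 p [ 40.6  63.8 249.4] F [-3.2 -0.  -3.6] rot [3.067 0.488 2.882] w -0.0003 g 1.8 q [ 0.09  0.29  1.54 -0.12  0.83 -1.18]
(np.float64(305.0), np.float64(205.0), (np.int64(299), np.int64(232)))
```

Emit:
{"fn": "send_rows", "kwargs": {"motion": [{"delta_pos": [0.9,0,-0.5],"yaw": 0},{"delta_pos": [2,0,-1.5],"yaw": 0},{"delta_pos": [3,0,-3],"yaw": 0},{"delta_pos": [4,0,-4],"yaw": 0},{"delta_pos": [3,0,-4],"yaw": 0},{"delta_pos": [0,0,0],"yaw": 0},{"delta_pos": [0,0,0],"yaw": 0}]}}

```text
clock: 27.3
tcp_pos: [0.4864, 0.1099, 0.3036]
eef_rot: [3.067, 0.489, 2.882]
contact_force: [-0.1, 0.0, -0.1]
grip_width: -0.0
gripper_force: 0.0
```

```bash
python3 -c "
from h import *
from cell import env
st();f=env.grab_frame('scene')
im=f['image'][130:270,225:415]
cv2.imwrite('pics/c10.png',cv2.convertScaleAbs(cv2.resize(im,(760,560)),alpha=1.7,beta=15))
for t in(1.15,1.2,1.25,1.3,1.35,1.4,1.45): print(t,((lidcorner(f,t)-[225,130])*4).round(),((lidcorner(f,t,y=-118)-[225,130])*4).round())"
```

```text
t 27.3 p [-134.7   57.9  303.6] F [-0.1  0.  -0.1] rot [3.067 0.489 2.882] w -0.0 g 0.0 q [ 0.23 -0.12  1.86 -0.19  0.94 -1.03]
1.15 [403. 271.] [213. 104.]
1.2 [394. 272.] [204. 105.]
1.25 [385. 274.] [196. 106.]
1.3 [376. 276.] [187. 107.]
1.35 [366. 279.] [178. 109.]
1.4 [356. 282.] [168. 112.]
1.45 [346. 286.] [159. 115.]
```

View pics/c10.png

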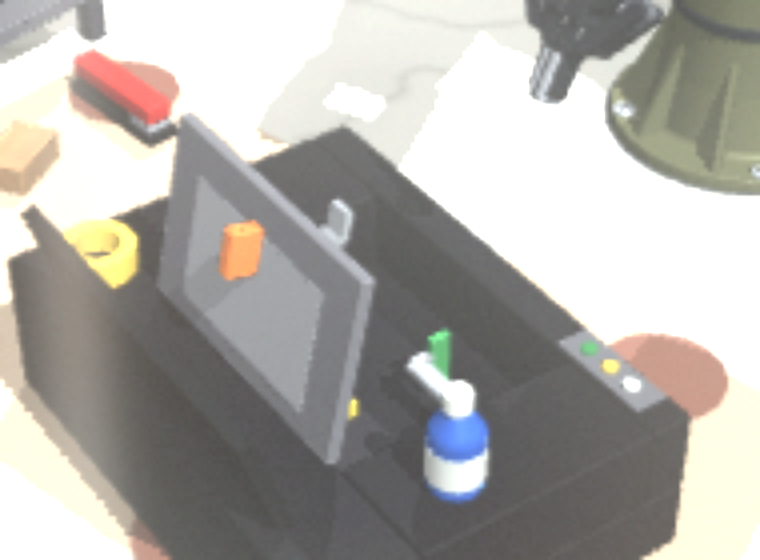

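The cover stands at about 1.3 rad by itself: its top corner is at (372,280), and the 1.3 rad prediction is (376,276). The arm is clear of everything, so I'm handing in.

```bash
python3 -c "
from cell import env
print(env.finish_job())"
```

```text
the job is handed in; nothing more can be done
None
```

I finished the job and handed it in at about 27 s: the latch is fully drawn, the catch tab is pushed to its stop, and the cover stands open by itself at about 1.3 rad with the arm clear. No verdict came back.

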